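Index the phone slide under the microscope

ROBOT

A 6-joint arm with a two-finger parallel gripper is mounted at the origin on the work surface. World frame = base frame: x ahead of the robot, y to its left, z up, the work surface at z = 0. Lengths are in mm, angles in rad, forces in N, time in s.
With the tool pointing down it reaches from about 350 to 975 mm from the base axis. Payload 7.1 kg.
Tool frame: the origin (TCP) lies midway between the tips of the shut fingers; the grasp point (between the pads) lies 19 mm behind it (ctrl.grasp_offset is the distance from the TCP to the grasp point, in mm); z points along the fingers, y is the line along which they close (so a half turn about z gives the same grasp; the last joint's range is limited). The gripper opens to 88 mm and grips with 3 to 60 N. Pads are 20 mm wide; open, the fingers measure 115 mm over their backs; the gripper's body (75 mm by 178 mm) begins 61 mm behind the grasp point.
Start: joints at [1.123, 0.423, 1.63, -0, 1.089, -0.019], TCP at [259.83, 568.413, 222.675] pointing down, gripper open.
Joint ranges: [-3, 3], [-0.9, 2.11], [0.09, 2.58], [-1.31, 4.45], [0.11, 2.69], [-2.54, 2.54]. Speed limits (rad/s): [2.39, 2.39, 3.01, 3.14, 3.14, 3.14].

INTERFACE

Orientations are given as a rotation vector (axis times angle).
In Python, from workcell import sensors, viewer, ctrl gives the robot as it stands. The module is installed in compiled form; this text tells all that it offers.
- The arm moves only by the shell command python3 -m handwheel 'ROWS'. ROWS is JSON, a list of rows, each a list of 7 numbers: the shift along the tool's x, y, z in mm, then the turn, a rotation vector about the tool's x, y, z in rad, then the closure, from 0 (fully open) to 1 (shut). In form: [[x, y, z, rx, ry, rz, jaw], ...]. A call has 1 to 10 rows; each row shifts and turns the commanded pose from where the row before left it, along the tool's axes as they then stand; what a row does not reach is not made up. A row lasts 1/8 s, in which the tool goes at most 62.5 mm and 10.7 degrees, less where a joint would pass 70% of its speed; a pose out of reach is approached as far as the arm can. A call is refused whole if a number of a shift passes 62.5 or a number of a turn 0.188, either way. A call with a gripper value outside its range is refused whole. The fingers move at their own pace and stop on an object; the grip force is fixed at half the most. Time passes only in rows, so rows that do not move let the fingers close. It gives the time, the measured TCP pose, the force, the opening and the grip force at its end, in the units of the state.
- sensors.get_obs(): the state, without advancing time (a new reading comes with each control period).
- viewer.get_image(name): name is "scene" or "top" or "wrist"; returns a dict with "frame" (384x512x3 uint8, blue, green, red), "fov_y" (degrees; the focal length in pixels is half the picture's height over the tangent of half this angle, whatever the lens; pixels are square), "cx", "cy" (the principal point, pixels), "R" (3x3) and "t" (3): a world point X has camera coordinates R X + t. Camera axes: x right, y down, z forward; pixel columns grow to the right and rows downward; lengths in mm; the calibration is good to about 2 mm. The wrist camera is an equidistant fisheye: a pixel r from the principal point sees the ray r / f radians off the axis. A picture is of the moment at which its call begins. There is no depth.
- ctrl.close_job(): hands the job in; it is judged then, once.
The state is a dict: "t": time; "qpos": joint angles; "qvel": joint speeds; "joint_torque": joint torques, N m; "ee_pos": TCP position; "orientation": TCP orientation; "ft_force": force on the tool from outside, world axes, zero at the start; "moment": the same for the moment, N m; "width": finger opening in mm; "grasp_force": force on a finger pad.
Only numpy, scipy, OpenCV 4.12 (cv2) and the standard library are available. Lean on these libraries where they do the work, as an engineer would, in place of code of your own. Each camera call takes 0.05 s, during which the arm holds its last target. There are 200 camera calls.

TASK

The opened phone sits in the tray of the indexing slide, locked at the middle loading position. Pull up the orange plunger knob, slide the tray across to the station under the microscope (not the one under the blue fume nozzle), and let the plunger drop fully home into that station's index hole so that the tray is locked there with the phone still lying in it. Be gentle: never force the plunger's pin against the steel, and leave everything else on the bench alone.

Things in the scene. Friction and masses are not known exactly. Their poses are not given: they have to be found in the camera images.
- slide_base: The slide: aluminium base plate 250 mm (its x) by 380 mm (its y) by 12 mm, fixed on the teal mat, with two steel rails along its y. Origin: centre of the plate's underside; z up, x points away from the robot across the slide, y is the direction of travel.
- load_hole (a point): Mouth of the loading hole in the bright steel index strip: 95 mm towards the robot from the slide's origin and 24 mm above it. The strip (30 mm wide, flat top) runs on along the slide's y, with one more round 11.5 mm hole per side. Side strips are adjustable, set by hand: each side hole lies somewhere 96 to 124 mm from this one; exactly where is to be found by feel or sight.
- carriage (a joint): Carriage position along the slide's y (m): 0 = loading, positive to the slide's +y, end stops at +-0.130. Carriage: aluminium plate 228 mm (x) by 90 mm (y) by 8 mm, top 36 mm above the slide's origin, blue tray walls 8 mm higher; about 0.7 kg, slides with 1 to 2 N of push, 5 to 8 N while the pin rubs on the strip.
- plunger (a joint): How far the plunger is pulled up (m): 0 = fully home in a hole, 0.009 = pin resting on top of the strip between holes, 0.012 = at its upper stop. A spring drives it down with 5 N at 0 and 9 N at 0.012. The pin is clear of a hole only above 0.009; it does not stay up by itself.
- knob_centre (a point): Centre (half-way up) of the orange plunger knob, upright, round, 28 mm in diameter, 24 mm high, with two black rings, at the robot's end of the carriage, free all round; at the start 69 mm above the slide's origin. Rises with the plunger, travels with the carriage. Below it a steel housing 19 mm in diameter. Pushing the knob or housing sideways moves the carriage.
- pin: The plunger's steel pin below the knob, 10 mm in diameter with a 2 mm chamfered nose: 0.75 mm of play each way in a hole, 9 mm deep when home. Origin: its lower tip, 54 mm below the knob's centre. Delicate: it bends if pressed against the strip, from any side, with more than about 35 N.
- tray_centre (a point): Centre of the tray's floor on the carriage, 123 mm along the slide's x from the plunger axis.
- phone_centre (a point): Centre of the opened phone (150 by 72 by 8.5 mm, 0.16 kg, loose) that lies in the tray with 2 mm of play.
- view_point (a point): The point on the microscope's axis at tray height; it tells at which side of the slide the microscope stands: 110 mm towards +y or -y from the middle of the slide.
- microscope: Small cream digital microscope, 231 mm high, at the side station to use. Origin: on the mat below the barrel's axis. Barrel with a black light ring 52 mm wide, lowest point 136 mm above the mat, 123 mm beyond the knob's line; it hangs from an arm on a 14 mm column that stands 172 mm beyond the origin. Fixed to the bench.
- fume_nozzle: Blue fume-extraction funnel, 68 mm wide, on a black curved tube and a stand like the microscope's, over the other side station (not to be used). Origin: on the mat below the funnel, lowest point 136 mm above the mat. Fixed to the bench.
- screwdriver_grip (a point): Bystander: black-handled precision screwdriver 150 mm long lying on the mat on the robot's side of the slide. The point is on its handle.
- screw_tin: Bystander: open steel tin 54 mm in diameter, 22 mm high, beside the slide. Origin: centre of its underside.
- flux_bottle: Bystander: small amber bottle with a red cap, 32 mm in diameter, 62 mm high, beside the slide. Origin: centre of its underside.

How it is judged (in metres and radians):
On the way, in this order (a step that is already met when the one before it is completed fails the run):
1. The plunger is pulled up until its pin is clear of the loading hole (value of joint plunger above 0.0085 m), for 0.1 s.
2. The tray stands at the microscope station with the pin fully home in its hole (value of joint plunger below 0.0015 m and horizontal distance between tray_centre and view_point below 0.018 m), for 0.2 s.
At the end, for the whole second after the job is handed in: The plunger is fully home (within 1.5 mm of its seat) in the index hole of the microscope station, the tray's centre within 18 mm of the microscope's axis and at rest, and the phone lies flat in the tray (all of step 2 and velocity of joint carriage between -0.01 and 0.01 m/s and distance between phone_centre and tray_centre below 0.012 m and angle between phone_centre's own z axis and vertical below 0.05 rad); the robot touches nothing.
It fails at once if The plunger's pin is forced against the index strip with more than 35 N (contact force between pin and anything else above 35 N).
It fails at once if The microscope or the fume nozzle is bumped (more than 8 N) (contact force between any of microscope, fume_nozzle and anything else above 8 N).
It fails at once if A bystander is shifted by more than 15 mm (distance of any of screwdriver_grip, screw_tin, flux_bottle from where it was at the start of the episode above 0.015 m).
It also fails if it takes over 42 s, if anything falls off the work surface, if the arm or the gripper's body presses on something with over 40 N, if the wrist force passes 120 N, or if a joint passes its speed limit or range.

## Working session

There is one attempt and no reset: what is moved stays moved. The work goes in short steps, Python scripts to look and compute and a shell command to move; the robot and the scene stay as the last step left them, time stands still between calls to the robot, and variables do not carry over. Pictures are saved under pics/ and viewed, at most 10 in all, crops included, and the job is handed in when it is done.

```bash
mkdir -p pics; python3 - <<'E'
from workcell import sensors, viewer
import cv2,pickle,numpy as np
o=sensors.get_obs();print({k:np.round(v,3) for k,v in o.items()})
d={n:viewer.get_image(n) for n in("scene","top","wrist")}
pickle.dump(d,open('im0.pkl','wb'))
for n in d:
  print(n,d[n]['fov_y'],d[n]['cx'],d[n]['cy'],np.round(d[n]['R'],3).tolist(),np.round(d[n]['t'],1))
  cv2.imwrite(f'pics/{n}0.png',d[n]['frame'])
E
```

```text
{'t': np.float64(0.0), 'qpos': array([ 1.123,  0.424,  1.631, -0.   ,  1.089, -0.019]), 'qvel': array([-0.001, -0.   ,  0.002,  0.   ,  0.001,  0.001]), 'joint_torque': array([-0.0000e+00, -5.4461e+01, -2.7367e+01,  6.4000e-02,  2.3000e-02,
       -0.0000e+00]), 'ee_pos': array([259.611, 567.907, 221.891]), 'orientation': array([-6.680e-01, -3.069e+00,  2.000e-03]), 'ft_force': array([0.181, 0.923, 0.057]), 'moment': array([ 0.036, -0.017, -0.065]), 'grasp_force': np.float64(0.0), 'width': np.float64(87.724)}
scene 52.17511853027023 252.81933178725018 187.87920703508362 [[-0.473, 0.881, -0.002], [0.721, 0.386, -0.576], [-0.507, -0.274, -0.817]] [ 237.8 -368.3 1107. ]
top 48.8999425461531 252.68096419081607 185.66283408913614 [[-0.02, -1.0, 0.025], [-0.987, 0.015, -0.158], [0.158, -0.027, -0.987]] [ 20.8 565.  871.8]
wrist 65.70646984690485 251.8432892088384 184.76425797422766 [[0.415, 0.91, -0.001], [0.876, -0.4, 0.27], [0.245, -0.113, -0.963]] [-624.7  -31.6  389.7]
```

View pics/scene0.png

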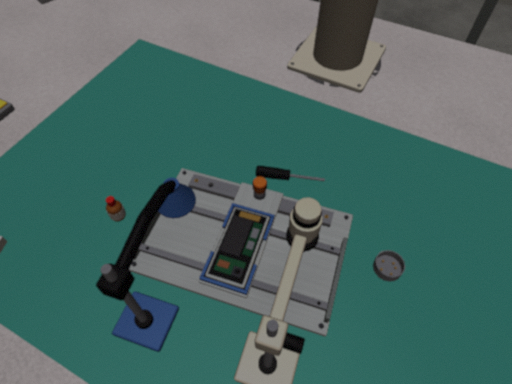

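View pics/top0.png

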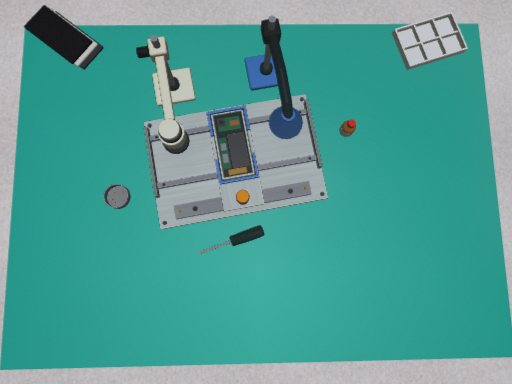

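The scene view shows the knob at (260,184) and the cream microscope on the right. In the top view the knob is at (242,197), with the microscope on the left (world +y). The strip has dark holes at about (195,208) and (291,191). The screwdriver is near (235,240).

```bash
cat > h.py <<'E'
import numpy as np,cv2,pickle
def ray(im,u,v):
    f=im['frame'].shape[0]/2/np.tan(np.radians(im['fov_y']/2))
    R=np.array(im['R']);t=np.array(im['t'])
    a=np.array([u-im['cx'],v-im['cy']]);r=np.hypot(*a)
    if im.get('fish'):
        th=r/f;d=np.r_[a/max(r,1e-9)*np.sin(th),np.cos(th)]
    else: d=np.r_[a/f,1]
    return -R.T@t,R.T@(d/np.linalg.norm(d))
def onz(im,u,v,z):
    c,d=ray(im,u,v);return c+d*(z-c[2])/d[2]
def tri(*rs):
    A=0;b=0
    for c,d in rs:
        P=np.eye(3)-np.outer(d,d);A=A+P;b=b+P@c
    return np.linalg.solve(A,b)
def blobs(im,lo,hi,amin=10):
    m=cv2.inRange(cv2.cvtColor(im['frame'],cv2.COLOR_BGR2HSV),lo,hi)
    n,l,s,c=cv2.connectedComponentsWithStats(m)
    return [(c[i].round(1).tolist(),s[i].tolist()) for i in range(1,n) if s[i][4]>=amin]
E
python3 - <<'E'
from h import *
d=pickle.load(open('im0.pkl','rb'))
for n in('scene','top'):print(n,blobs(d[n],(5,170,120),(18,255,255)))
T=d['top'];g=cv2.cvtColor(T['frame'],cv2.COLOR_BGR2GRAY)
for (u,v) in((195,208),(291,191)):
    p=g[v-6:v+7,u-6:u+7].astype(float);w=np.clip(90-p,0,None);yy,xx=np.mgrid[v-6:v+7,u-6:u+7]
    print(p.min(),(w*xx).sum()/w.sum(),(w*yy).sum()/w.sum())
c=cv2.resize(T['frame'][85:260,135:340],None,fx=3.8,fy=3.4*3.8/3.4,interpolation=cv2.INTER_CUBIC)[:600]
cv2.imwrite('pics/topc.png',c)
E
```

```text
scene [([259.4, 181.6], [254, 177, 12, 10, 95])]
top [([348.6, 127.5], [345, 122, 10, 9, 30]), ([242.3, 196.2], [237, 191, 12, 12, 117])]
54.0 194.716 208.27
57.0 290.00230414746545 190.66129032258064
```

View pics/topc.png

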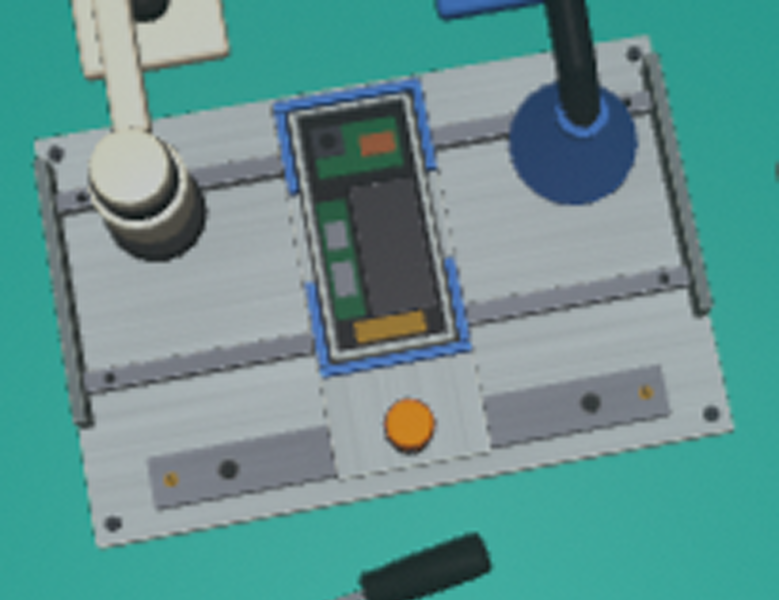

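The crop shows the plate with corner screws at (56,153), (634,53), (712,413), (113,523), the knob at (409,425), the microscope-side hole at (228,469) and the nozzle-side hole at (590,403).

```bash
python3 - <<'E'
from h import *
d=pickle.load(open('im0.pkl','rb'));T=d['top'];S=d['scene']
k=tri(ray(T,242.3,196.2),ray(S,259.4,181.6));print('knob tri',k)
cr=lambda x,y:(135+(x+.5)/3.8-.5,85+(y+.5)/3.8-.5)
c=[onz(T,*cr(*p),15) for p in((56,153),(634,53),(712,413),(113,523))]
print(np.round(c,1))
ey=(c[0]-c[1]+c[3]-c[2]);ex=c[0]-c[3]+c[1]-c[2]
ey/=np.linalg.norm(ey);ex/=np.linalg.norm(ex)
print('yaw',np.degrees(np.arctan2(-ey[0],ey[1])),np.degrees(np.arctan2(ex[1],ex[0])),'len',np.linalg.norm(c[0]-c[1]),np.linalg.norm(c[0]-c[3]))
o=sum(c)/4;print('origin',o,'load hole pred',o-95*ex)
for z in (24,26):
  h=[onz(T,*p,z) for p in((194.7,208.3),(290.0,190.7),cr(228,469),cr(590,403))]
  print(np.round(h,1))
for z in(69,71,80): print(z,onz(T,242.3,196.2,z))
h=h
for q in h: print('s',(q-(o-95*ex))@ey,(q-(o-95*ex))@ex)
E
```

```text
knob tri [538.1536809   33.70864562  77.53394929]
[[ 714.   242.9   15. ]
 [ 773.3 -107.5   15. ]
 [ 550.2 -145.3   15. ]
 [ 491.5  205.9   15. ]]
yaw 9.543110609504971 9.528199886703181 len 355.4228979208013 225.5888072630032
origin [632.26640687  49.01045162  15.        ] load hole pred [538.57700323  33.28481503  15.        ]
[[520.3 138.5  24. ]
 [556.  -72.4  24. ]
 [520.8 138.6  24. ]
 [556.  -72.2  24. ]]
[[520.1 138.2  26. ]
 [555.7 -72.2  26. ]
 [520.6 138.4  26. ]
 [555.7 -72.   26. ]]
69 [539.27603664  33.7578812   69.        ]
71 [539.00614841  33.76258678  71.        ]
80 [537.79165137  33.78376192  80.        ]
s 106.57557380711802 -0.8972158557996855
s -106.86127250029466 -0.617037199403926
s 106.63338409539833 -0.3333469574496842
s -106.63831628076355 -0.5399851549061351
```

```bash
python3 -m handwheel '[[0,0,0,0,0,-0.149,0],[0,0,0,0,0,-0.149,0],[0,0,0,0,0,-0.149,0],[0,0,0,0,0,-0.149,0]]'; python3 -m handwheel '[[-18.6,-57.3,0,0,0,0,0],[-18.6,-57.3,0,0,0,0,0],[-18.6,-57.3,0,0,0,0,0],[-18.6,-57.3,0,0,0,0,0],[-18.6,-57.3,0,0,0,0,0],[-18.6,-57.3,0,0,0,0,0],[-18.6,-57.3,0,0,0,0,0],[-18.6,-57.3,0,0,0,0,0]]'
```

```text
t: 0.65
ee_pos: [259.7, 568.2, 222.3]
orientation: [0.27, -3.13, 0.001]
ft_force: [-0.7, 0.4, -0.4]
width: 87.7
grasp_force: 0.0
t: 1.65
ee_pos: [483.5, 139.3, 222.7]
orientation: [-0.262, 3.13, 0.0]
ft_force: [1.0, 0.3, 0.1]
width: 87.7
grasp_force: 0.0
```

```bash
python3 -m handwheel '[[-18.4,-56.7,0,0,0,0,0],[-18.3,-56.7,0,0,0,0,0],[0,0,37,0,0,0,0],[0,0,38,0,0,0,0],[0,0,0,0,0,0,0]]'; python3 - <<'E'
from h import *
from workcell import viewer
w=viewer.get_image('wrist');w['fish']=1;s=viewer.get_image('scene');t=viewer.get_image('top')
pickle.dump((w,s,t),open('im1.pkl','wb'))
cv2.imwrite('pics/w1.png',np.hstack([w['frame'],s['frame']])[:, :800] if 0 else w['frame'])
for i in(w,s,t):
  b=blobs(i,(5,170,100),(18,255,255),40);print(b)
  for c,_ in b: print(onz(i,*c,70))
E
```

```text
t: 2.28
ee_pos: [535.6, 35.1, 145.2]
orientation: [0.261, -3.125, -0.0]
ft_force: [0.2, -0.6, 0.5]
width: 87.8
grasp_force: 0.0
[]
[([259.4, 182.1], [253, 177, 13, 11, 113])]
[534.34654866  31.73005054  70.        ]
[]
```

View pics/w1.png

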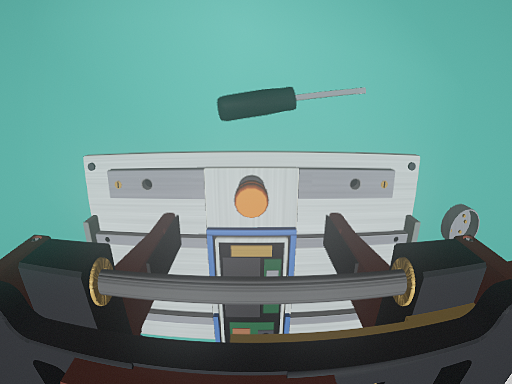

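The wrist view shows the knob top at (251,201), the strip holes at (147,184) and (355,184), and the fingertips straddling the knob at about (170,215) and (335,215).

```bash
python3 - <<'E'
from h import *
w,s,t=pickle.load(open('im1.pkl','rb'))
b=blobs(w,(5,90,170),(20,255,255),100);print(b)
for z in(80,82,84):print(z,onz(w,251.5,201,z))
H=[onz(w,*p,25) for p in((147,184),(355,184))];print(H,H[1]-H[0],(H[0]+H[1])/2)
d=tri(ray(w,251.5,201),ray(s,259.4,180.5));print(d)
E
```

```text
[([250.9, 202.0], [235, 187, 32, 31, 754]), ([248.1, 249.3], [231, 246, 38, 10, 152])]
80 [537.59594104  36.20259034  80.        ]
82 [536.93853748  36.09147529  82.        ]
84 [536.28113392  35.98036024  84.        ]
[array([556.06495671, -69.27087131,  25.        ]), array([520.70144351, 140.85473333,  25.        ])] [-35.3635132  210.12560464   0.        ] [538.38320011  35.79193101  25.        ]
[537.75177259  34.88418005  81.12209249]
```

```bash
python3 -m handwheel '[[-2.2,0,31,0,0,0,0],[0,0,31,0,0,0,0],[0,0,22,0,0,0,0],[0,0,10,0,0,0,0.3],[0,0,0,0,0,0,0.5],[0,0,0,0,0,0,0.6],[0,0,0,0,0,0,0.62]]'; python3 - <<'E'
from h import *
from workcell import viewer
w=viewer.get_image('wrist');w['fish']=1
pickle.dump(w,open('im2.pkl','wb'))
cv2.imwrite('pics/w2.png',cv2.resize(w['frame'][120:320,130:380],None,fx=3,fy=3,interpolation=cv2.INTER_CUBIC))
E
```

```text
t: 3.3
ee_pos: [540.8, 35.9, 54.6]
orientation: [-0.262, 3.129, -0.0]
ft_force: [-0.0, 0.4, 0.8]
width: 51.6
grasp_force: 0.0
```

View pics/w2.png

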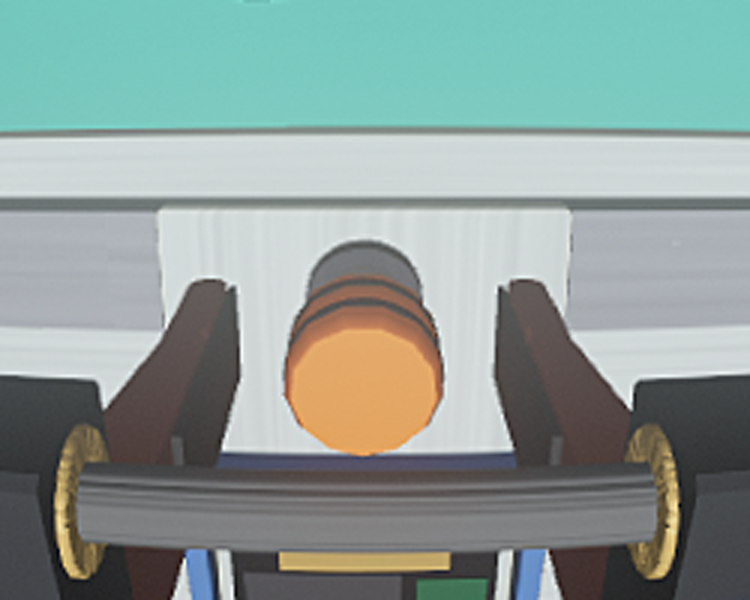

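The knob sits midway between the fingers: fingers at 240 and 496 (mid 368), knob at 285 to 443 (mid 364), so the fingers should shift about 0.5 mm to the −y side. I'll close in steps and watch the force.

```bash
python3 -m handwheel '[[0,-0.5,3,0,0,0,0.62],[0,0,0,0,0,0,0.63],[0,0,0,0,0,0,0.64],[0,0,0,0,0,0,0.64]]';python3 -m handwheel '[[0,0,0,0,0,0,0.66],[0,0,0,0,0,0,0.66]]';python3 -m handwheel '[[0,0,0,0,0,0,0.67],[0,0,0,0,0,0,0.67]]'
```

```text
t: 3.85
ee_pos: [540.2, 35.3, 50.7]
orientation: [0.262, -3.131, 0.0]
ft_force: [0.7, 0.1, 0.5]
width: 31.8
grasp_force: 0.0
t: 4.1
ee_pos: [540.2, 35.4, 50.7]
orientation: [-0.262, 3.131, -0.0]
ft_force: [-0.1, -0.7, 0.2]
width: 29.8
grasp_force: 0.0
t: 4.35
ee_pos: [540.1, 35.3, 50.7]
orientation: [0.262, -3.131, 0.0]
ft_force: [-0.0, 0.1, -0.1]
width: 29.1
grasp_force: 0.0
```

```bash
python3 -m handwheel '[[0,0,0,0,0,0,0.69],[0,0,0,0,0,0,0.69]]';python3 -m handwheel '[[0,0,0,0,0,0,0.8],[0,0,0,0,0,0,0.8],[0,0,0,0,0,0,0.8]]'
```

```text
t: 4.6
ee_pos: [540.2, 35.3, 50.7]
orientation: [-0.262, 3.131, -0.0]
ft_force: [1.2, 0.3, -0.3]
width: 27.2
grasp_force: 13.3
t: 4.97
ee_pos: [540.2, 35.3, 50.7]
orientation: [-0.262, 3.131, -0.0]
ft_force: [-0.3, -0.9, 0.2]
width: 27.0
grasp_force: 30.0
```

```bash
python3 -m handwheel '[[0,0,-2.5,0,0,0,0.8],[0,0,-2.5,0,0,0,0.8],[0,0,0,0,0,0,0.8]]';python3 -m handwheel '[[0,0,-2.5,0,0,0,0.8],[0,0,-2.3,0,0,0,0.8],[0,0,0,0,0,0,0.8]]';python3 -m handwheel '[[0,0,-0.8,0,0,0,0.8],[0,0,0,0,0,0,0.8]]'
```

```text
t: 5.35
ee_pos: [540.1, 35.3, 55.6]
orientation: [0.262, -3.131, 0.0]
ft_force: [1.1, 0.0, -7.4]
width: 27.4
grasp_force: 30.0
t: 5.72
ee_pos: [540.1, 35.3, 60.6]
orientation: [-0.262, 3.131, -0.0]
ft_force: [2.4, -0.8, -8.8]
width: 27.4
grasp_force: 30.0
t: 5.98
ee_pos: [540.1, 35.3, 61.3]
orientation: [0.262, -3.131, 0.0]
ft_force: [2.3, -1.4, -9.4]
width: 27.4
grasp_force: 30.0
```

```bash
python3 -m handwheel '[[0,1,0,0,0,0,0.8],[0,2,0,0,0,0,0.8]]'; python3 -m handwheel '[[0,4,0,0,0,0,0.8],[0,6,0,0,0,0,0.8],[0,8,0,0,0,0,0.8],[0,10,0,0,0,0,0.8],[0,10,0,0,0,0,0.8],[0,8,0,0,0,0,0.8],[0,6,0,0,0,0,0.8],[0,4,0,0,0,0,0.8],[0,2,0,0,0,0,0.8],[0,0,0,0,0,0,0.8]]'
```

```text
t: 6.22
ee_pos: [539.6, 38.4, 61.2]
orientation: [0.262, -3.131, -0.0]
ft_force: [3.0, -1.6, -10.0]
width: 27.1
grasp_force: 30.0
t: 7.48
ee_pos: [529.9, 95.7, 61.3]
orientation: [0.262, -3.13, -0.001]
ft_force: [2.3, 1.5, -10.4]
width: 27.2
grasp_force: 30.0
```

```bash
python3 -m handwheel '[[0,4,0,0,0,0,0.8],[0,7,0,0,0,0,0.8],[0,8,0,0,0,0,0.8],[0,8,0,0,0,0,0.8],[0,7,0,0,0,0,0.8],[0,5,0,0,0,0,0.8],[0,4,0,0,0,0,0.8],[0,2.2,0,0,0,0,0.8],[0,0,0,0,0,0,0.8],[0,0,0,0,0,0,0.8]]'; python3 -m handwheel '[[0,0,1,0,0,0,0.8],[0,0,0,0,0,0,0.8]]';python3 -m handwheel '[[0,0,0.6,0,0,0,0.8],[0,0,0,0,0,0,0.8]]'; python3 -m handwheel '[[0,0,0.5,0,0,0,0.8],[0,0,0,0,0,0,0.8]]'
```

```text
t: 8.72
ee_pos: [522.4, 140.2, 61.3]
orientation: [0.262, -3.13, -0.0]
ft_force: [1.6, 0.7, -8.4]
width: 27.2
grasp_force: 30.0
t: 8.98
ee_pos: [522.5, 140.0, 60.2]
orientation: [0.262, -3.131, -0.0]
ft_force: [1.1, 1.8, -8.7]
width: 27.3
grasp_force: 30.0
t: 9.22
ee_pos: [522.4, 140.0, 59.6]
orientation: [0.262, -3.131, -0.0]
ft_force: [1.9, 1.9, -10.4]
width: 26.8
grasp_force: 30.0
t: 9.48
ee_pos: [522.4, 140.0, 59.1]
orientation: [0.262, -3.13, 0.0]
ft_force: [-0.2, 2.3, -8.8]
width: 27.6
grasp_force: 30.0
```

```bash
python3 -m handwheel '[[0,0,0.5,0,0,0,0.8],[0,0,0,0,0,0,0.8]]'; python3 -m handwheel '[[0,0,0.4,0,0,0,0.8],[0,0,0,0,0,0,0.8]]'
```

```text
t: 9.72
ee_pos: [522.4, 140.0, 58.6]
orientation: [0.262, -3.13, 0.0]
ft_force: [0.8, 2.2, -8.0]
width: 27.1
grasp_force: 30.0
t: 9.98
ee_pos: [522.4, 140.0, 58.2]
orientation: [0.262, -3.13, 0.0]
ft_force: [1.4, 1.9, -8.9]
width: 27.3
grasp_force: 30.0
```

```bash
python3 -m handwheel '[[0,0,0.4,0,0,0,0.8],[0,0,0,0,0,0,0.8]]'; python3 -m handwheel '[[0,0,0.4,0,0,0,0.8],[0,0,0,0,0,0,0.8]]';python3 -m handwheel '[[0,0,0.4,0,0,0,0.8],[0,0,0,0,0,0,0.8]]'
```

```text
t: 10.22
ee_pos: [522.4, 140.0, 57.8]
orientation: [0.262, -3.131, 0.0]
ft_force: [1.4, 1.5, -8.4]
width: 27.2
grasp_force: 30.0
t: 10.48
ee_pos: [522.4, 140.0, 57.4]
orientation: [0.262, -3.131, 0.0]
ft_force: [0.8, 0.8, -8.4]
width: 27.0
grasp_force: 30.0
t: 10.72
ee_pos: [522.4, 140.0, 57.0]
orientation: [0.262, -3.131, 0.0]
ft_force: [-0.5, 1.0, -8.0]
width: 27.1
grasp_force: 30.0
```

```bash
python3 -m handwheel '[[0,0,0.7,0,0,0,0.8],[0,0,0.7,0,0,0,0.8],[0,0,0,0,0,0,0.8]]';  python3 -m handwheel '[[0,0,0.8,0,0,0,0.8],[0,0,0.8,0,0,0,0.8],[0,0,0,0,0,0,0.8]]'; python3 -m handwheel '[[0,0,0.8,0,0,0,0.8],[0,0,0.8,0,0,0,0.8],[0,0,0,0,0,0,0.8]]'
```

```text
t: 11.1
ee_pos: [522.4, 140.0, 55.6]
orientation: [0.262, -3.131, 0.0]
ft_force: [-0.3, 0.4, -8.0]
width: 27.1
grasp_force: 30.0
t: 11.48
ee_pos: [522.5, 140.0, 54.0]
orientation: [0.262, -3.131, 0.0]
ft_force: [-0.3, 1.4, -6.9]
width: 26.9
grasp_force: 30.0
t: 11.85
ee_pos: [522.5, 140.0, 52.4]
orientation: [0.262, -3.131, 0.0]
ft_force: [-1.1, 0.1, -6.7]
width: 27.2
grasp_force: 30.0
```

```bash
python3 -m handwheel '[[0,0,0.7,0,0,0,0.8],[0,0,0.6,0,0,0,0.8],[0,0,0,0,0,0,0.8]]'; python3 -m handwheel '[[0,0,0,0,0,0,0.67],[0,0,0,0,0,0,0.6],[0,0,0,0,0,0,0.4],[0,0,0,0,0,0,0.2],[0,0,0,0,0,0,0],[0,0,0,0,0,0,0],[0,0,0,0,0,0,0]]'
```

```text
t: 12.22
ee_pos: [522.4, 140.0, 51.1]
orientation: [0.262, -3.131, 0.0]
ft_force: [-0.6, 0.2, -6.8]
width: 27.3
grasp_force: 30.0
t: 13.1
ee_pos: [522.5, 140.0, 51.2]
orientation: [0.262, -3.131, 0.0]
ft_force: [1.0, -0.2, -0.5]
width: 81.5
grasp_force: 0.0
```

```bash
python3 -m handwheel '[[0,0,-10,0,0,0,0],[0,0,-25,0,0,0,0],[0,0,-25,0,0,0,0],[10,0,-20,0,0,0,0],[40,0,0,0,0,0,0],[40,0,0,0,0,0,0],[40,0,0,0,0,0,0],[0,0,0,0,0,0,0]]'; python3 - <<'E'
from h import *
from workcell import viewer
w=viewer.get_image('wrist');w['fish']=1;s=viewer.get_image('scene');t=viewer.get_image('top')
for i in(s,t):print(blobs(i,(5,170,100),(18,255,255),30))
cr=np.vstack([cv2.resize(i['frame'][a:a+150,b:b+400],None,fx=1.9,fy=1.9) for i,a,b in((s,150,100),(w,130,50))])
cv2.imwrite('pics/e.png',cr)
f=tri(ray(s,*blobs(s,(5,170,100),(18,255,255),60)[0][0]),ray(t,*[b for b in blobs(t,(5,170,100),(18,255,255),60)][0][0])) if blobs(t,(5,170,100),(18,255,255),60) else 0
print(f)
E
```

```text
t: 14.1
ee_pos: [391.4, 117.8, 131.5]
orientation: [0.263, -3.129, 0.001]
ft_force: [-0.4, 0.8, -0.7]
width: 87.7
grasp_force: 0.0
[([313.7, 195.1], [307, 192, 13, 9, 69])]
[([191.9, 205.4], [186, 200, 13, 12, 123])]
[520.01552958 138.75375804  80.4996541 ]
```

View pics/e.png

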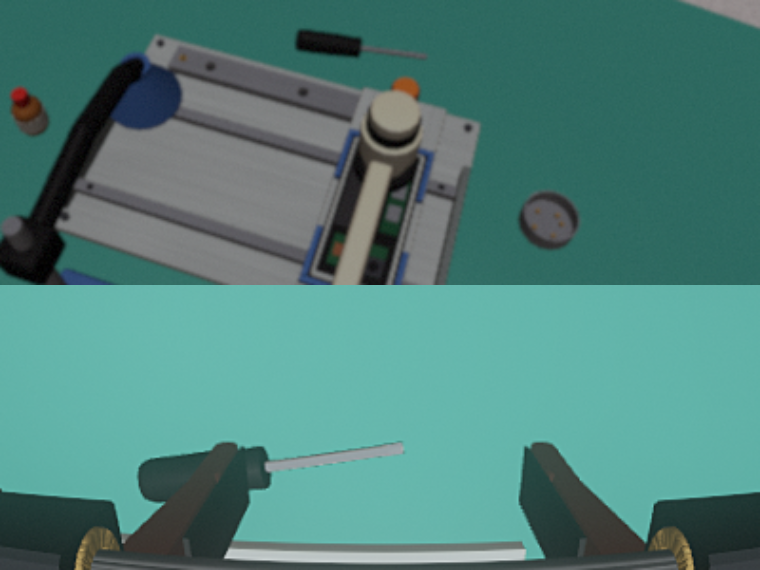

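The scene view shows the carriage under the microscope, the phone lying flat in the tray, and the screwdriver, tin and bottle where they were. The knob moved 106.6 mm, which matches the measured hole, and the plunger force fell steadily to the home position. The arm is clear of everything.

```bash
python3 -c "
from workcell import ctrl
print(ctrl.close_job())"
```

```text
the job is handed in; nothing more can be done
None
```

I moved the tray to the microscope station, let the plunger down to its seat in the index hole there and handed the job in; no verdict came back, and I judged the seating from arm height and spring force, not a close-up of the pin.

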